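Refit the tongued cover of the sweeps box at the polishing bench

ROBOT

A 7-joint arm with a two-finger parallel gripper is mounted at the origin on the work surface. World frame = base frame: x ahead of the robot, y to its left, z up, the work surface at z = 0. Lengths are in m, angles in degrees, forces in N, time in s.
With the tool pointing down it reaches from about 0.425 to 0.875 m from the base axis. Payload 4.7 kg.
Tool frame: the origin (TCP) lies midway between the tips of the shut fingers; the grasp point (between the pads) lies 19 mm behind it; z points along the fingers, y is the line along which they close (so a half turn about z gives the same grasp; the last joint's range is limited). The gripper opens to 87 mm and grips with 3 to 60 N. Pads are 19 mm wide; open, the fingers measure 117 mm over their backs; the gripper's body (75 mm by 190 mm) begins 51 mm behind the grasp point.
Start: joints at [-74.479, 18.392, -4.016, 83.108, 1.295, 78.541, -3.26], TCP at [0.165, 0.629, 0.223] pointing down, gripper open.
Joint ranges: [-163.93, 163.93], [-17.29, 119.83], [-79.2, 71.16], [3.27, 140.29], [-89.18, 269.18], [5.43, 117.66], [-154.24, 154.24]. Speed limits (degrees/s): [147.25, 147.25, 180, 180, 180, 180, 180].

INTERFACE

Orientations are given as [roll, pitch, yaw] about the fixed x, y, z axes, in that order (R = Rz(yaw) Ry(pitch) Rx(roll)).
In Python, from cell import env gives the robot as it stands.
- The arm moves only by the tool step_arm, never from a script. Its argument "moves" is a list of rows, each an object with "dp": the shift along the tool's x, y, z in mm, a list of three; "dr": the turn, a rotation vector about the tool's x, y, z in rad, a list of three; "fingers": the closure, from 0 (fully open) to 1 (shut). In form: [{"dp": [dx, dy, dz], "dr": [ax, ay, az], "fingers": fingers}, ...]. A call has exactly 5 rows; each row shifts and turns the commanded pose from where the row before left it, along the tool's axes as they then stand; what a row does not reach is not made up. A row lasts 1/8 s, in which the tool goes at most 62.5 mm and 10.7 degrees, less where a joint would pass 70% of its speed; a pose out of reach is approached as far as the arm can. A call with a gripper value outside its range is refused whole. The fingers move at their own pace and stop on an object; "squeeze" is the grip in N (left out, the last holds). Time passes only in rows, so rows that do not move let the fingers close, or fill a call up. It gives the time, the measured TCP pose, the force, the opening and the grip force at its end, in the units of the state.
- env.get_obs(): the state, without advancing time (a new reading comes with each control period).
- env.read_camera(name): name is "scene" or "top"; returns the picture (384x512x3 uint8, red, green, blue); there is no depth.
- env.camera_model(name): a dict with "fx", "fy", "cx", "cy" (pixels), "k1" (the pictures are not rectified: a ray, as slopes to the right and down, at radius r is drawn at 1 + k1 r^2 times it, then the intrinsics apply), "R" (3x3) and "t" (3): a world point X has camera coordinates R X + t. Camera axes: x right, y down, z forward; pixel columns grow to the right and rows downward; lengths in m; the calibration is good to about 2 mm. A picture is of the moment at which its call begins. camera_model takes no time and is no camera call.
- env.sign_off(): hands the job in; it is judged then, once.
The state is a dict: "time_s": time; "qpos": joint angles; "joint_velocities": joint speeds; "effort": joint torques, N m; "tool_pos": TCP position; "tool_rot": TCP orientation; "force": force on the tool from outside, world axes, zero at the start; "wrist_torque": the same for the moment, N m; "grip_width": finger opening in m; "grasp_force": force on a finger pad.
Only numpy, scipy, OpenCV 4.12 (cv2) and the standard library are available. Lean on these libraries where they do the work, as an engineer would, in place of code of your own. Each camera call takes 0.05 s, during which the arm holds its last target. There are 200 camera calls.

TASK

The sweeps box at the polishing bench has been emptied and must be closed up: take out the sanding drum left standing in its well and set it down in the red tray. Then pick up the cover board by its cleat, angle its tongue into the groove of the box with the opposite edge raised, keep hold of it while you lower it, without forcing it, until it lies flat and flush, and turn the brass wing button square across onto the cover. Leave the abrasive discs, the brush and the compound bar where they are.

Things in the scene. Friction and masses are not known exactly. Their poses are not given: they have to be found in the camera images.
- sweeps_box: Low beech box, fixed, 220 x 242 x 65 mm (x, y, z); origin at the centre of its underside, z up. In its own frame: open well from x = -45 to +70 mm, y = -103 to +103 mm (the seated cover has 5 mm play in x, 6 mm in y). The deck on its -x side holds the groove; the 40 mm rail on its +x side carries the wing button. All tops at height 65 mm.
- well (a point): Middle of the well's steel floor, 8 mm above the bench (box frame x = 12.5, y = 0, z = 8 mm), axes of the box. Along the well's +x side, under the rail's edge, runs a ledge 12 mm wide with its top 45 mm above the bench, which carries the cover's plain edge; the well between the groove's deck and the ledge is 103 mm wide.
- groove (a point): Middle of the groove's mouth (box frame x = -45, y = 0, z = 52 mm), axes of the box. The groove opens to +x, runs the whole length of the well and is 19 mm deep (to -x). Floor 3 mm below this point; ceiling 8 mm above it at the mouth, sloping to 5 mm above at the back; 5 mm lip above. With the cover seated the tongue tip is 10 to 15 mm inside, at this height.
- cover: Dark wooden board, loose, right side up on the bench, about 0.34 kg: 110 x 200 x 20 mm (x, y, z), tongue along its -x edge, cleat on top; origin at the centre of the underside of those 110 mm. Seated, its axes match the box's, underside at 45 mm, top flush. Too wide with its tongue to drop or slide in flat: it enters tongue first, +x edge raised 0.2 to 0.35 rad.
- tongue (a point): Middle of the tip of the cover's light wooden tongue (cover frame x = -70, y = 0, z = 7 mm), axes of the cover. The tongue stands out 15 mm along the whole 200 mm edge and is 6 mm thick, 4 to 10 mm above the cover's underside.
- cleat (a point): Middle of the light wooden cleat by which the cover is held (cover frame x = 0, y = 0, z = 33 mm), axes of the cover. The cleat is 16 mm thick (x), 120 mm long (y) and stands 26 mm above the cover's top, from 20 to 46 mm above its underside.
- drum: Red-brown sanding drum, upright cylinder 26 mm in diameter, 34 mm high, about 30 g, standing loose on the floor of the well; origin at the centre of its underside.
- tray: Red plastic tray, fixed, outside 200 x 140 x 45 mm (x, y, z), walls and floor 4 mm; origin at the centre of its underside. Two spare abrasive discs, 60 mm across and 10 mm thick, lie in its +x end (from x = +30 mm on); the rest of it is empty.
- wing (a joint): Turn of the brass wing button about its upright pivot on the rail of the box, rad: 0 parked along the rail, long end to the box's +y; grows counter-clockwise seen from above; at 1.57 (stop) it lies square across, long end to the box's -x over the cover's edge. Stiff (0.05 N m), stays where it is left. The button clears the flush cover by 2 mm.
- wing_grip (a point): On the button's pivot axis, 22 mm above the box top (box frame x = 90, y = 0, z = 87 mm); its x axis points along the long end. The bar, 48 x 14 mm, reaches from 12 mm behind to 36 mm ahead of the axis, 2 to 8 mm above the box top. The fin to grip stands on it: 34 mm long (x = -15 to +19 mm), 10 mm thick, 8 to 28 mm above the box top.
- green_disc: Bystander: flat green abrasive disc, 68 mm across, 12 mm thick, lying on the bench; origin at the centre of its underside.
- yellow_disc: Bystander: flat yellow abrasive disc, 68 mm across, 12 mm thick, lying on the bench; origin at the centre of its underside.
- compound_bar: Bystander: white bar of polishing compound, 100 x 45 x 32 mm; origin at the centre of its underside.
- bench_brush: Bystander: small bench brush with a wooden handle, 160 mm long, up to about 20 mm high, lying on the bench beyond the box; origin near its middle.
Mind the look-alikes: they are no part of the job. What is shaped like the drum but green is not meant.

How it is judged (in metres and radians):
On the way, in this order (a step that is already met when the one before it is completed fails the run):
1. the sanding drum rests in the red tray, let go (x of drum in the frame of tray between -0.096 and 0.096 m and y of drum in the frame of tray between -0.066 and 0.066 m and z of drum in the frame of tray below 0.035 m and linear speed of drum below 0.05 m/s and contact force between the fingers and drum below 0.1 N), for 0.2 s.
2. the cover's tongue is in the groove, at least 3 mm, with the cover held and its other edge raised (tilt over 0.12 rad) (x of tongue in the frame of groove between -0.02 and -0.003 m and y of tongue in the frame of groove between -0.008 and 0.008 m and z of tongue in the frame of groove between -0.005 and 0.006 m and angle between cover's own z axis and vertical above 0.12 rad and angle between the y axis of cover and the y axis of sweeps_box, either way round below 0.08 rad and contact force between the fingers and cover above 0.3 N), for 0.1 s.
3. the cover lies flat and flush in the box, tongue in the groove, with the gripper still on it (x of tongue in the frame of groove below -0.007 m and z of tongue in the frame of groove between -0.004 and 0.004 m and angle between cover's own z axis and vertical below 0.05 rad and z of cover in the frame of sweeps_box below 0.0485 m and contact force between the fingers and cover above 0.2 N), for 0.1 s.
4. the wing button is turned across onto the cover (over 1.3 rad) (value of joint wing above 1.3 rad), for 0.2 s.
At the end, for the whole second after the job is handed in: The drum rests inside the red tray; the cover lies flat (within 0.035 rad) and flush (within 2.5 mm) in the sweeps box with its tongue at least 7 mm in the groove; the wing button is turned past 1.3 rad, across onto the cover; everything released and at rest (x of drum in the frame of tray between -0.096 and 0.096 m and y of drum in the frame of tray between -0.066 and 0.066 m and z of drum in the frame of tray below 0.035 m and linear speed of drum below 0.05 m/s and x of tongue in the frame of groove below -0.007 m and z of tongue in the frame of groove between -0.003 and 0.003 m and z of cover in the frame of sweeps_box below 0.0475 m and angle between cover's own z axis and vertical below 0.035 rad and linear speed of cover below 0.02 m/s and value of joint wing above 1.3 rad); the robot touches nothing.
It fails at once if a bystander (disc, brush or compound bar) is moved more than 30 mm (distance of any of green_disc, yellow_disc, compound_bar, bench_brush from where it was at the start of the episode above 0.03 m).
It fails at once if the cover is forced or slammed against the box (over 60 N) (contact force between cover and sweeps_box above 60 N).
It fails at once if the drum is thrown or dropped from a height (over 1.6 m/s) (linear speed of drum above 1.6 m/s).
It also fails if it takes over 67 s, if anything falls off the work surface, if the arm or the gripper's body presses on something with over 40 N, if the wrist force passes 120 N, or if a joint passes its speed limit or range.

## Working session

There is one attempt and no reset: what is moved stays moved. The work goes in short steps, Python scripts to look and compute and a tool call to move; the robot and the scene stay as the last step left them, time stands still between calls to the robot, and variables do not carry over. Pictures are saved under pics/ and viewed, at most 10 in all, crops included, and the job is handed in when it is done.

Besides the shell and the picture viewer there is one more tool, called after ">>>" as name(argument=value, ...), one argument or row to a line, values as JSON. step_arm: Moves the arm, as the interface text tells. Its arguments: {"type":"object","properties":{"moves":{"type":"array","items":{"type":"object","properties":{"dp":{"type":"array","items":{"type":"number"}},"dr":{"type":"array","items":{"type":"number"}},"fingers":{"type":"number"}}}},"squeeze":{"type":"number"}},"required":["moves"]}

```bash
mkdir -p pics; ls; cat > h.py <<'E'
import numpy as np, cv2
from cell import env
from scipy.spatial.transform import Rotation as Ro
def ray(name,px):
    m=env.camera_model(name);R=np.array(m['R']);t=np.array(m['t'])
    K=np.array([[m['fx'],0,m['cx']],[0,m['fy'],m['cy']],[0,0,1.]])
    u=cv2.undistortPoints(np.array([[px]],float),K,np.array([m['k1'],0,0,0.]))[0,0]
    return -R.T@t, R.T@np.array([u[0],u[1],1.])
def onz(name,px,z):
    c,d=ray(name,px); return c+d*(z-c[2])/d[2]
def proj(name,X):
    m=env.camera_model(name);R=np.array(m['R']);t=np.array(m['t'])
    K=np.array([[m['fx'],0,m['cx']],[0,m['fy'],m['cy']],[0,0,1.]])
    return cv2.projectPoints(np.atleast_2d(X).astype(float),cv2.Rodrigues(R)[0],t,K,np.array([m['k1'],0,0,0.]))[0][:,0]
def save(name,f):
    im=env.read_camera(name)[:,:,::-1].copy(); cv2.imwrite('pics/'+f,im); return im
E
python3 - <<'E'
from h import *
for n in('scene','top'):
    im=save(n,n+'0.png'); m=env.camera_model(n); print(n,-np.array(m['R']).T@np.array(m['t']),np.array(m['R']).round(3).tolist(),m['fx'],m['k1'])
print(env.get_obs())
E
```

```text
pics
scene [0.99027416 0.31913928 0.86138735] [[-0.671, 0.742, -0.005], [0.622, 0.559, -0.548], [-0.403, -0.371, -0.837]] 365.0425135621248 0.011285355288721382
top [ 0.4304517  -0.0355496   1.33701429] [[0.03, -1.0, -0.003], [-0.991, -0.029, -0.129], [0.129, 0.007, -0.992]] 399.9528693400014 -0.045393137400597125
{'time_s': 0.1, 'qpos': array([-74.47728405,  18.43570826,  -4.01483378,  83.16608281,
         1.29537342,  78.54087417,  -3.25925415]), 'joint_velocities': array([-0.02062583, -0.14184313, -0.00939281, -0.14255668,  0.03310293,
       -0.10206756, -0.02797174]), 'effort': array([-3.32679947e-04, -4.92569983e+01, -4.05881815e-01, -3.13399744e+01,
       -6.41364092e-02,  3.93786735e-02,  5.77580454e-05]), 'tool_pos': array([0.16504062, 0.62820138, 0.22157666]), 'tool_rot': array([-1.79902581e+02,  5.93870300e-03,  1.65287001e+02]), 'force': array([-0.47079467, -0.12022092,  0.15459801]), 'wrist_torque': array([ 0.05563379, -0.03084582,  0.02724783]), 'grasp_force': 0.0, 'grip_width': 0.08689555647648721}
```

View pics/top0.png

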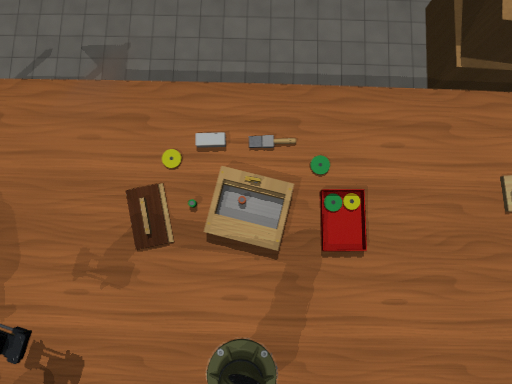

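View pics/scene0.png

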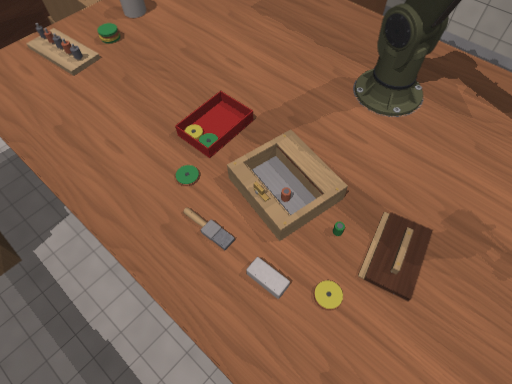

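Top view: the box is at (250,208) and the red-brown drum in its well at (242,200). The cover is at (150,217) with its tongue to the right, at (166,212). The tray is at (343,220). Candidates for the drum are the red-brown cylinder at top (242,200) / scene (286,194), and the green look-alike at top (193,203) / scene (339,229). I choose the red-brown one and will check it in a crop.

```bash
python3 - <<'E'
from h import *
t=cv2.imread('pics/top0.png'); s=cv2.imread('pics/scene0.png')
a=cv2.resize(t[155:260,115:300],None,fx=4.3,fy=4.3,interpolation=cv2.INTER_CUBIC)
cv2.imwrite('pics/cropt.png',a)
b=cv2.resize(s[125:305,225:440],None,fx=3.3,fy=3.3,interpolation=cv2.INTER_CUBIC)
cv2.imwrite('pics/crops.png',b)
E
```

```text
(no output)
```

View pics/cropt.png

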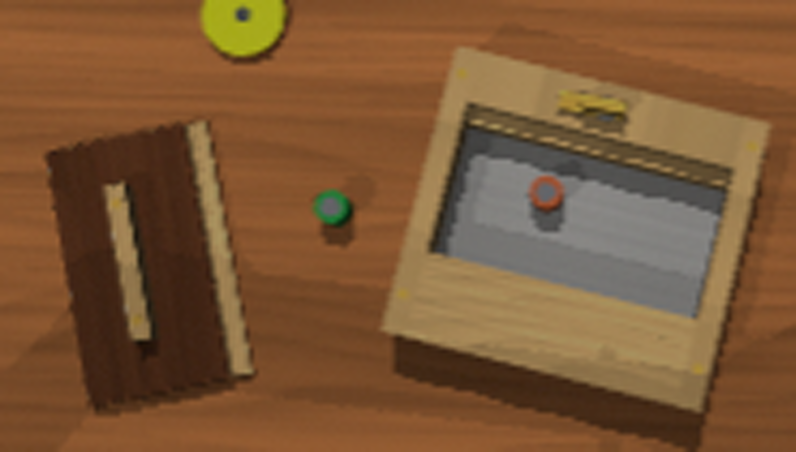

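View pics/crops.png

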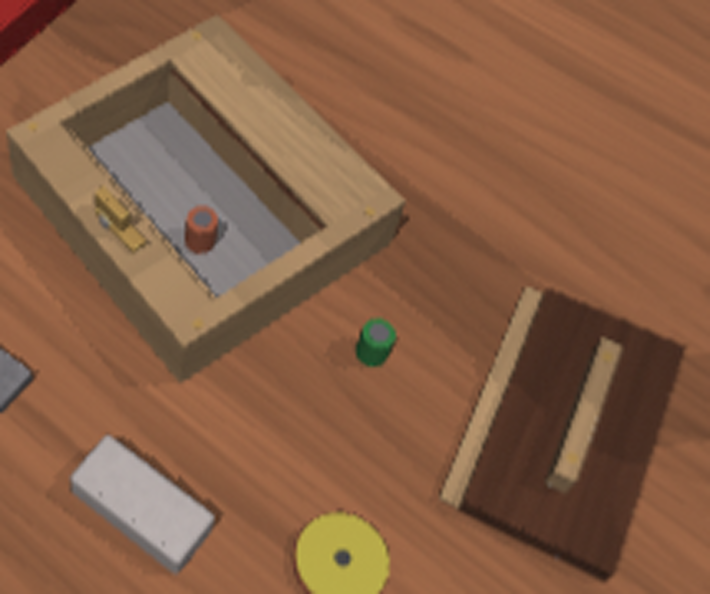

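The crop confirms the drum: red-brown, standing in the well at crop (547,193). The green one is outside the box at (332,208). The box-top and cover corners are readable in both crops, so I'll fit poses from them.

```bash
cat > fit.py <<'E'
from h import *
from scipy.optimize import least_squares
def ct(p): p=np.array(p,float); return (p+.5)/4.3-.5+[115,155]
def cs(p): p=np.array(p,float); return (p+.5)/3.3-.5+[225,125]
def fit(pts,z,x0):
    # pts: list (cam, px, local xy, localz)
    def r(v):
        c,s=np.cos(v[2]),np.sin(v[2]);o=[]
        for cam,px,l in pts:
            X=onz(cam,px,l[2])[:2]; o+=list(X-[v[0]+c*l[0]-s*l[1],v[1]+s*l[0]+c*l[1]])
        return o
    q=least_squares(r,x0); return q.x,np.array(q.fun).reshape(-1,2)*1000
if __name__=='__main__':
    B=[(.11,.121,.065),(.11,-.121,.065),(-.11,-.121,.065),(-.11,.121,.065)]
    P=[('top',ct(p),l) for p,l in zip([(458,48),(770,123),(703,411),(384,331)],B)]
    S=[('scene',cs(p),l) for p,l in zip([(182,347),(8,132),(218,17),(405,203)],B)]
    for Q in(P,S,P+S):
        x,r=fit(Q,0,[.6,0,-.2]); print('box',x.round(4),np.degrees(x[2]).round(2));print(r.round(1).tolist())
    # cover: cleat top, tongue outer edge top
    C=[(-.008,.06,.046),(.008,.06,.046),(.008,-.06,.046),(-.008,-.06,.046)]
    T=[(-.07,.1,.010),(-.07,-.1,.010)]
    print([onz('top',ct(p),.046).round(4) for p in[(105,185),(125,183),(150,338),(131,341)]])
    print([onz('top',ct(p),.010).round(4) for p in[(207,122),(253,376)]])
    # cover x axis ~ world +y ; cover y ~ world -x
    P=[('top',ct(p),l) for p,l in zip([(131,341),(150,338),(125,183),(105,185)],[(.008,.06,.046),(-.008,.06,.046),(-.008,-.06,.046),(.008,-.06,.046)])]
    P+=[('top',ct(p),l) for p,l in zip([(253,376),(207,122)],T)]
    S=[('scene',cs(p),l) for p,l in zip([(598,340),(621,346),(574,483),(551,478)],[(-.008,.06,.046),(.008,.06,.046),(.008,-.06,.046),(-.008,-.06,.046)])]
    S+=[('scene',cs(p),l) for p,l in zip([(528,289),(441,498)],T)]
    for Q in(P,S,P+S):
        x,r=fit(Q,0,[.57,.28,1.6]); print('cover',x.round(4),np.degrees(x[2]).round(2));print(r.round(1).tolist())
    print('drum',onz('top',ct((547,193)),.042),onz('scene',cs((203,219)),.042))
    im=cv2.imread('pics/top0.png');h=cv2.cvtColor(im,cv2.COLOR_BGR2HSV)
    m=((h[...,0]<6)|(h[...,0]>174))&(h[...,1]>180)&(h[...,2]>50);m[:, :310]=0
    ys,xs=np.nonzero(m);r=cv2.minAreaRect(np.c_[xs,ys].astype(np.float32));print('tray',r,[onz('top',p,.045).round(3) for p in cv2.boxPoints(r)])
E
python3 fit.py
```

```text
box [ 0.5319 -0.0102 -0.211 ] -12.09
[[-1.0, -0.4], [-0.4, 0.9], [0.5, 0.0], [1.0, -0.5]]
box [ 0.532  -0.006  -0.2245] -12.86
[[-0.6, -1.0], [-0.6, 1.2], [1.2, 0.8], [0.0, -1.0]]
box [ 0.5319 -0.0081 -0.2177] -12.48
[[-1.7, -1.6], [0.5, -0.7], [1.1, -3.0], [-0.0, -3.2], [0.1, 0.2], [-1.5, 2.8], [0.6, 3.8], [1.0, 1.7]]
[array([0.5543, 0.3501, 0.046 ]), array([0.5562, 0.335 , 0.046 ]), array([0.4402, 0.3086, 0.046 ]), array([0.4375, 0.3228, 0.046 ])]
[array([0.6096, 0.2839, 0.01  ]), array([0.4141, 0.237 , 0.01  ])]
cover [0.4967 0.3289 1.799 ] 103.08
[[1.1, -0.4], [0.1, 1.0], [-0.7, 0.2], [0.9, -0.2], [-1.1, -1.2], [-0.4, 0.5]]
cover [0.499  0.3325 1.8057] 103.46
[[2.0, -1.7], [-1.3, -2.0], [-0.7, -1.1], [3.1, 0.7], [-0.7, 2.6], [-2.5, 1.4]]
cover [0.4978 0.3307 1.8023] 103.27
[[-0.1, -1.9], [-1.1, -0.6], [-1.8, -1.7], [-0.1, -2.1], [-2.5, -2.7], [-1.7, -1.6], [3.2, -0.1], [-0.1, -0.4], [0.4, 0.9], [4.3, 2.7], [0.7, 4.1], [-1.2, 3.6]]
drum [0.55857999 0.01492953 0.042     ] [0.55758978 0.01812595 0.042     ]
tray ((343.0011901855469, 219.54164123535156), (62.17046356201172, 44.73273849487305), 88.40885925292969) [array([ 0.6  , -0.238,  0.045]), array([ 0.608, -0.384,  0.045]), array([ 0.407, -0.389,  0.045]), array([ 0.4  , -0.245,  0.045])]
```

```bash
cat > go.py <<'E'
import sys
from h import *
# usage: go.py x y z roll pitch yaw : total tool-frame shift and turn from the measured pose
def go(p,rpy):
    o=env.get_obs();R0=Ro.from_euler('xyz',o['tool_rot'],degrees=True);R1=Ro.from_euler('xyz',rpy,degrees=True)
    d=R0.inv().apply(np.array(p)-o['tool_pos'])*1000; r=(R0.inv()*R1).as_rotvec()
    print('dp',d.round(1),'dr',r.round(3),'|',np.linalg.norm(d).round(0),np.degrees(np.linalg.norm(r)).round(1),'t',o['time_s'])
if __name__=='__main__':
    v=list(map(float,sys.argv[1:])); go(v[:3],v[3:])
E
python3 go.py .558 .0165 .20 180 0 167.5; python3 go.py .558 .0165 .018 180 0 167.5
```

```text
dp [-535.4 -491.8   22.5] dr [-0.002  0.    -0.039] | 727.0 2.2 t 0.1
dp [-535.4 -491.5  204.5] dr [-0.002  0.    -0.039] | 755.0 2.2 t 0.1
```

>>> step_arm(
  moves=[
    {"dp": [-44,-40,1],"dr": [-0.002,0,-0.039],"fingers": 0},
    {"dp": [-44,-41,1],"dr": [0,0,0],"fingers": 0},
    {"dp": [-44,-41,1],"dr": [0,0,0],"fingers": 0},
    {"dp": [-44,-41,1],"dr": [0,0,0],"fingers": 0},
    {"dp": [-44,-41,1],"dr": [0,0,0],"fingers": 0},
  ],
  squeeze=15,
)

```text
time_s: 0.72
tool_pos: [0.3348, 0.3787, 0.217]
tool_rot: [179.9, 0.0, 167.5]
force: [0.3, 0.4, 0.9]
grip_width: 0.0871
grasp_force: 0.0
```

>>> step_arm(
  moves=[
    {"dp": [-44,-41,2],"dr": [0,0,0],"fingers": 0},
    {"dp": [-44,-41,2],"dr": [0,0,0],"fingers": 0},
    {"dp": [-44,-41,2],"dr": [0,0,0],"fingers": 0},
    {"dp": [-44,-41,2],"dr": [0,0,0],"fingers": 0},
    {"dp": [-44,-41,2],"dr": [0,0,0],"fingers": 0},
  ],
)

```text
time_s: 1.35
tool_pos: [0.5051, 0.1314, 0.2067]
tool_rot: [179.9, 0.0, 167.5]
force: [0.4, 0.0, 0.0]
grip_width: 0.087
grasp_force: 0.0
```

```bash
python3 go.py .558 .0165 .018 180 0 167.5
```

```text
dp [ -76.5 -101.2  188.4] dr [0.002 0.    0.001] | 227.0 0.1 t 1.35
```

>>> step_arm(
  moves=[
    {"dp": [-38,-45,15],"fingers": 0},
    {"dp": [-37,-45,15],"fingers": 0},
    {"dp": [0,0,20],"fingers": 0},
    {"dp": [0,0,0],"fingers": 0},
    {"dp": [0,0,0],"fingers": 0},
  ],
)

```text
validation failed for argument at $.mo...
```

```bash
python3 go.py .558 .0165 .018 180 0 167.5
```

```text
dp [ -76.5 -101.2  188.4] dr [0.002 0.    0.001] | 227.0 0.1 t 1.35
```

>>> step_arm(
  moves=[
    {"dp": [-38,-45,15],"dr": [0,0,0],"fingers": 0},
    {"dp": [-37,-45,15],"dr": [0,0,0],"fingers": 0},
    {"dp": [0,0,40],"dr": [0,0,0],"fingers": 0},
    {"dp": [0,0,0],"dr": [0,0,0],"fingers": 0},
    {"dp": [0,0,0],"dr": [0,0,0],"fingers": 0},
  ],
)

```text
time_s: 1.98
tool_pos: [0.5585, 0.0301, 0.1375]
tool_rot: [179.9, 0.0, 167.6]
force: [0.6, 0.2, 1.1]
grip_width: 0.0869
grasp_force: 0.0
```

```bash
python3 go.py .558 .0165 .018 180 0 167.5
```

```text
dp [ -2.4 -13.7 119.5] dr [0.003 0.001 0.002] | 120.0 0.2 t 1.975
```

>>> step_arm(
  moves=[
    {"dp": [-2,-14,20],"dr": [0.003,0,0],"fingers": 0},
    {"dp": [0,0,40],"dr": [0,0,0],"fingers": 0},
    {"dp": [0,0,40],"dr": [0,0,0],"fingers": 0},
    {"dp": [0,0,18],"dr": [0,0,0],"fingers": 0},
    {"dp": [0,0,0],"dr": [0,0,0],"fingers": 0},
  ],
)

```text
time_s: 2.6
tool_pos: [0.5572, 0.0156, 0.0188]
tool_rot: [-179.9, -0.0, 167.6]
force: [0.8, 0.1, 0.3]
grip_width: 0.0875
grasp_force: 0.0
```

>>> step_arm(
  moves=[
    {"dp": [0,0,0],"dr": [0,0,0],"fingers": 1},
    {"dp": [0,0,0],"dr": [0,0,0],"fingers": 1},
    {"dp": [0,0,0],"dr": [0,0,0],"fingers": 1},
    {"dp": [0,0,0],"dr": [0,0,0],"fingers": 1},
    {"dp": [0,0,0],"dr": [0,0,0],"fingers": 1},
  ],
)

```text
time_s: 3.22
tool_pos: [0.5572, 0.0149, 0.0187]
tool_rot: [-179.9, 0.0, 167.5]
force: [0.7, -0.0, -0.2]
grip_width: 0.0452
grasp_force: 0.0
```

>>> step_arm(
  moves=[
    {"dp": [0,0,0],"dr": [0,0,0],"fingers": 1},
    {"dp": [0,0,0],"dr": [0,0,0],"fingers": 1},
    {"dp": [0,0,0],"dr": [0,0,0],"fingers": 1},
    {"dp": [0,0,0],"dr": [0,0,0],"fingers": 1},
    {"dp": [0,0,-20],"dr": [0,0,0],"fingers": 1},
  ],
)

```text
time_s: 3.85
tool_pos: [0.5556, 0.0148, 0.0374]
tool_rot: [-179.9, -0.2, 167.5]
force: [0.4, -0.2, 0.1]
grip_width: 0.0254
grasp_force: 15.0
```

>>> step_arm(
  moves=[
    {"dp": [0,0,-50],"dr": [0,0,0],"fingers": 1},
    {"dp": [0,0,-50],"dr": [0,0,0],"fingers": 1},
    {"dp": [0,0,0],"dr": [0,0,0],"fingers": 1},
    {"dp": [0,0,0],"dr": [0,0,0],"fingers": 1},
    {"dp": [0,0,0],"dr": [0,0,0],"fingers": 1},
  ],
)

```text
time_s: 4.47
tool_pos: [0.556, 0.015, 0.137]
tool_rot: [-179.9, -0.2, 167.5]
force: [-0.3, 0.1, 0.1]
grip_width: 0.0255
grasp_force: 15.0
```

```bash
python3 - <<'E'
from h import *
s=save('scene','s1.png');t=save('top','t1.png');o=env.get_obs();p=o['tool_pos'];print(p)
for n,im in(('scene',s),('top',t)):
    u,v=proj(n,[p+[0,0,.015]])[0];print(n,u,v)
    u,v=int(u),int(v);c=im[max(v-40,0):v+40,u-40:u+40]; cv2.imwrite(f'pics/c_{n}.png',cv2.resize(c,None,fx=4.9,fy=4.9,interpolation=cv2.INTER_CUBIC))
a=cv2.imread('pics/c_scene.png');b=cv2.imread('pics/c_top.png');cv2.imwrite('pics/c1.png',np.hstack([a,b]))
E
python3 go.py .47 -.315 .15 180 0 167.5
```

```text
[0.55628587 0.01491194 0.13723458]
scene 288.0532145468496 165.34906935068724
top 240.48824006637386 196.58143685899267
dp [  13.  -340.8  -12. ] dr [-0.002 -0.002  0.   ] | 341.0 0.2 t 4.575
```

View pics/c1.png

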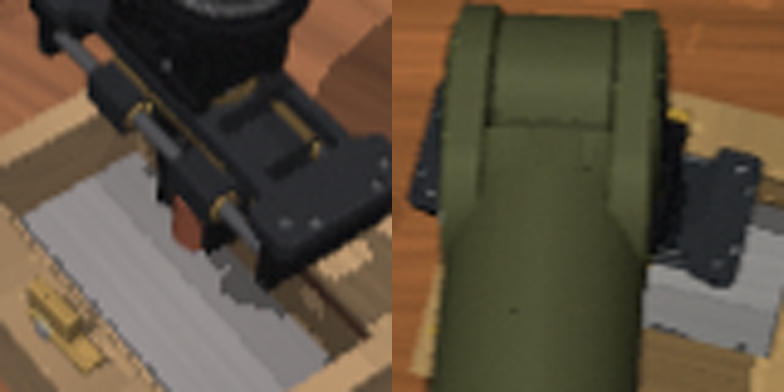

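Crop: drum at (187,225), held between the fingertips and clear of the box. Next, to the tray.

>>> step_arm(
  moves=[
    {"dp": [2,-57,0],"dr": [0,0,0],"fingers": 1},
    {"dp": [2,-57,0],"dr": [0,0,0],"fingers": 1},
    {"dp": [2,-57,0],"dr": [0,0,0],"fingers": 1},
    {"dp": [2,-57,0],"dr": [0,0,0],"fingers": 1},
    {"dp": [2,-57,0],"dr": [0,0,0],"fingers": 1},
  ],
)

```text
time_s: 5.2
tool_pos: [0.4849, -0.2625, 0.1383]
tool_rot: [-180.0, -0.0, 167.5]
force: [0.5, 0.3, -0.5]
grip_width: 0.0257
grasp_force: 15.0
```

>>> step_arm(
  moves=[
    {"dp": [3,-55,10],"dr": [0,0,0],"fingers": 1},
    {"dp": [0,0,45],"dr": [0,0,0],"fingers": 1},
    {"dp": [0,0,45],"dr": [0,0,0],"fingers": 1},
    {"dp": [0,0,10],"dr": [0,0,0],"fingers": 1},
    {"dp": [0,0,0],"dr": [0,0,0],"fingers": 1},
  ],
)

```text
time_s: 5.82
tool_pos: [0.4709, -0.3142, 0.0288]
tool_rot: [-179.9, -0.1, 167.5]
force: [-0.1, -1.1, 0.8]
grip_width: 0.0256
grasp_force: 15.0
```

>>> step_arm(
  moves=[
    {"dp": [0,0,8],"dr": [0,0,0],"fingers": 1},
    {"dp": [0,0,4],"dr": [0,0,0],"fingers": 1},
    {"dp": [0,0,0],"dr": [0,0,0],"fingers": 1},
    {"dp": [0,0,0],"dr": [0,0,0],"fingers": 0.4},
    {"dp": [0,0,0],"dr": [0,0,0],"fingers": 0.4},
  ],
)

```text
time_s: 6.45
tool_pos: [0.4713, -0.3144, 0.0173]
tool_rot: [-179.9, 0.0, 167.5]
force: [0.1, 0.0, -0.1]
grip_width: 0.0382
grasp_force: 0.0
```

>>> step_arm(
  moves=[
    {"dp": [0,0,0],"dr": [0,0,0],"fingers": 0.4},
    {"dp": [0,0,0],"dr": [0,0,0],"fingers": 0.4},
    {"dp": [0,0,-20],"dr": [0,0,0],"fingers": 0.4},
    {"dp": [0,0,-60],"dr": [0,0,0],"fingers": 0},
    {"dp": [0,0,-60],"dr": [0,0,0],"fingers": 0},
  ],
)

```text
time_s: 7.08
tool_pos: [0.4707, -0.3144, 0.1596]
tool_rot: [-179.9, 0.0, 167.5]
force: [2.0, 0.0, -0.0]
grip_width: 0.0645
grasp_force: 0.0
```

```bash
python3 - <<'E'
from h import *
s=save('scene','s2.png');h=cv2.cvtColor(s,cv2.COLOR_BGR2HSV)
cv2.imwrite('pics/tray.png',cv2.resize(s[85:165,165:265],None,fx=4,fy=4,interpolation=cv2.INTER_CUBIC))
E
python3 go.py .498 .3307 .15 180 0 193.3;python3 go.py .498 .3307 .15 180 0 -166.7
```

```text
dp [118.4 637.9  14.6] dr [-0.006  0.012 -0.452] | 649.0 25.9 t 7.125
dp [118.4 637.9  14.6] dr [-0.006  0.012 -0.452] | 649.0 25.9 t 7.125
```

View pics/tray.png

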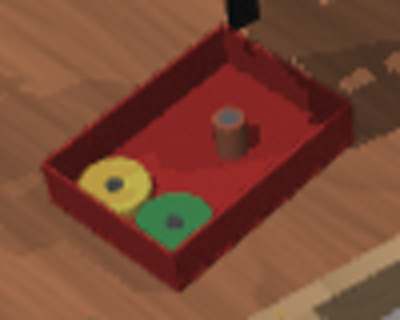

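The drum stands in the tray at crop (230,135), clear of the discs. Next, the cover.

>>> step_arm(
  moves=[
    {"dp": [11,58,0],"dr": [0,0,0],"fingers": 0},
    {"dp": [11,58,0],"dr": [0,0,0],"fingers": 0},
    {"dp": [11,58,0],"dr": [0,0,0],"fingers": 0},
    {"dp": [11,58,0],"dr": [0,0,0],"fingers": 0},
    {"dp": [11,58,0],"dr": [0,0,0],"fingers": 0},
  ],
)

```text
time_s: 7.75
tool_pos: [0.4803, -0.0175, 0.1582]
tool_rot: [180.0, 0.1, 167.5]
force: [1.1, 0.6, -0.1]
grip_width: 0.0872
grasp_force: 0.0
```

>>> step_arm(
  moves=[
    {"dp": [11,58,0],"dr": [0,0,0],"fingers": 0},
    {"dp": [11,58,0],"dr": [0,0,0],"fingers": 0},
    {"dp": [11,58,0],"dr": [0,0,0],"fingers": 0},
    {"dp": [11,58,0],"dr": [0,0,0],"fingers": 0},
    {"dp": [11,58,0],"dr": [0,0,0],"fingers": 0},
  ],
)

```text
time_s: 8.38
tool_pos: [0.4895, 0.2776, 0.1579]
tool_rot: [180.0, 0.1, 167.5]
force: [0.7, -0.3, 0.3]
grip_width: 0.0869
grasp_force: 0.0
```

>>> step_arm(
  moves=[
    {"dp": [8,58,15],"dr": [0,0,0],"fingers": 0},
    {"dp": [0,0,0],"dr": [0,0,-0.15],"fingers": 0},
    {"dp": [0,0,0],"dr": [0,0,-0.15],"fingers": 0},
    {"dp": [0,0,0],"dr": [0,0,-0.152],"fingers": 0},
    {"dp": [0,0,0],"dr": [0,0,0],"fingers": 0},
  ],
)

```text
time_s: 9.0
tool_pos: [0.4942, 0.3342, 0.1424]
tool_rot: [-180.0, 0.1, -166.7]
force: [-0.5, -0.5, -0.2]
grip_width: 0.087
grasp_force: 0.0
```

```bash
python3 go.py .498 .3307 .025 180 0 193.3
```

```text
dp [ -2.8  -4.2 117.4] dr [-0.001  0.001 -0.   ] | 118.0 0.1 t 9.0
```

>>> step_arm(
  moves=[
    {"dp": [-3,-4,30],"dr": [-0.001,0,0],"fingers": 0},
    {"dp": [0,0,40],"dr": [0,0,0],"fingers": 0},
    {"dp": [0,0,35],"dr": [0,0,0],"fingers": 0},
    {"dp": [0,0,12],"dr": [0,0,0],"fingers": 1},
    {"dp": [0,0,0],"dr": [0,0,0],"fingers": 1},
  ],
  squeeze=35,
)

```text
time_s: 9.62
tool_pos: [0.4975, 0.331, 0.0245]
tool_rot: [-180.0, -0.0, -166.7]
force: [-0.3, 0.7, 0.6]
grip_width: 0.0742
grasp_force: 0.0
```

>>> step_arm(
  moves=[
    {"dp": [0,0,0],"dr": [0,0,0],"fingers": 1},
    {"dp": [0,0,0],"dr": [0,0,0],"fingers": 1},
    {"dp": [0,0,0],"dr": [0,0,0],"fingers": 1},
    {"dp": [0,0,0],"dr": [0,0,0],"fingers": 1},
    {"dp": [0,0,0],"dr": [0,0,0],"fingers": 1},
  ],
)

```text
time_s: 10.25
tool_pos: [0.4975, 0.3311, 0.0245]
tool_rot: [180.0, -0.0, -166.6]
force: [0.3, -0.7, 0.4]
grip_width: 0.0249
grasp_force: 0.0
```

>>> step_arm(
  moves=[
    {"dp": [0,0,0],"dr": [0,0,0],"fingers": 1},
    {"dp": [0,0,0],"dr": [0,0,0],"fingers": 1},
    {"dp": [0,0,0],"dr": [0,0,0],"fingers": 1},
    {"dp": [0,0,0],"dr": [0,0,0],"fingers": 1},
    {"dp": [0,0,0],"dr": [0,0,0],"fingers": 1},
  ],
)

```text
time_s: 10.88
tool_pos: [0.4975, 0.331, 0.0243]
tool_rot: [-180.0, -0.0, -166.6]
force: [0.6, -1.5, 1.0]
grip_width: 0.0154
grasp_force: 35.0
```

```bash
python3 - <<'E'
from h import *
s=save('scene','s3.png');t=save('top','t3.png');o=env.get_obs();print(o['tool_pos'],o['tool_rot'],o['grip_width'],o['grasp_force'],o['force'],o['time_s'])
b=cv2.resize(s[200:305,330:440],None,fx=5.5,fy=5.5,interpolation=cv2.INTER_CUBIC)
cv2.imwrite('pics/c3.png',b)
E
```

```text
[0.49750582 0.33096894 0.02433232] [-1.79997926e+02 -2.20113335e-02 -1.66579292e+02] 0.015732723764357207 34.99216783326119 [-0.17745857  0.17020659  0.32608495] 10.975
```

View pics/c3.png

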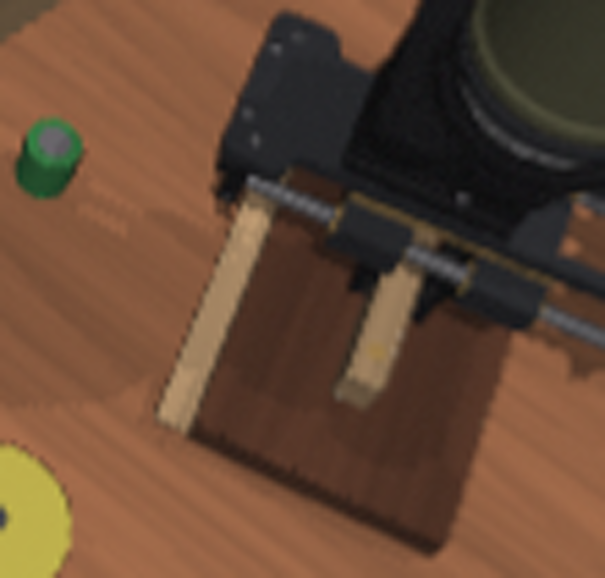

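Crop: the fingers hold the cleat in the middle, and the tongue edge runs from (158,420) to (247,195), unchanged from before the grasp. So the average of the two views is right. Next I'll lift and plan the insertion.

```bash
cat > ins.py <<'E'
import sys
from h import *
BX,BY,BYAW=.5319,-.0081,-12.6
GRIP=np.array([0,.0003,.0243])   # tool in cover frame
def tool(gx,gz,th,gy=0.):
    Rb=Ro.from_euler('z',BYAW,degrees=True); Rc=Rb*Ro.from_euler('y',-th)
    tip=np.array([BX,BY,0])+Rb.apply([-.045+gx/1e3,gy/1e3,.052+gz/1e3])
    org=tip-Rc.apply([-.07,0,.007])
    Rt=Rc*Ro.from_matrix(np.array([[0,1,0],[1,0,0],[0,0,-1.]]).T)  # tool x=cover y, y=cover x, z=-z
    return org+Rc.apply(GRIP),Rt
def state():
    o=env.get_obs();Rt=Ro.from_euler('xyz',o['tool_rot'],degrees=True);Rb=Ro.from_euler('z',BYAW,degrees=True)
    Rc=Rt*Ro.from_matrix(np.array([[0,1,0],[1,0,0],[0,0,-1.]]))
    tip=o['tool_pos']+Rc.apply(np.array([-.07,0,.007])-GRIP)
    g=Rb.inv().apply(tip-[BX,BY,0])*1e3-[-45,0,52]; zc=(Rb.inv()*Rc).as_euler('zyx')
    print('tip in groove mm',g.round(1),'yaw,tilt,roll',(zc*[1,-1,1]).round(3),'F box',Rb.inv().apply(o['force']).round(1),'grip',round(o['grasp_force'],1),'t',o['time_s'])
def plan(*a):
    p,Rt=tool(*a); o=env.get_obs();R0=Ro.from_euler('xyz',o['tool_rot'],degrees=True)
    print(a,'dp',(R0.inv().apply(p-o['tool_pos'])*1e3).round(1),'dr',(R0.inv()*Rt).as_rotvec().round(3),'pos',p.round(4),'rpy',Rt.as_euler('xyz',degrees=True).round(1))
if __name__=='__main__':
    state()
    for a in sys.argv[1:]: plan(*map(float,a.split(',')))
E
python3 ins.py 5,80,0 5,60,.35
```

```text
tip in groove mm [-31.6 260.6 -45. ] yaw,tilt,roll [ 2.025 -0.    -0.   ] F box [-0.2  0.1  0.3] grip 35.0 t 10.975
(5.0, 80.0, 0.0) dp [  18.2 -350.7 -124.9] dr [-0.    -0.     2.025] pos [ 0.5612 -0.0144  0.1493] rpy [180.    0.   77.4]
(5.0, 60.0, 0.35) dp [  27.3 -346.2 -127.9] dr [-0.221 -0.354  2.001] pos [ 0.5513 -0.0121  0.1523] rpy [159.9   0.   77.4]
```

>>> step_arm(
  moves=[
    {"dp": [0,0,-15],"dr": [0,0,0],"fingers": 1},
    {"dp": [0,0,-35],"dr": [0,0,0],"fingers": 1},
    {"dp": [0,0,-45],"dr": [0,0,0],"fingers": 1},
    {"dp": [0,0,-45],"dr": [0,0,0],"fingers": 1},
    {"dp": [0,0,0],"dr": [0,0,0.15],"fingers": 1},
  ],
)

```text
time_s: 11.6
tool_pos: [0.4999, 0.3328, 0.1699]
tool_rot: [179.7, 0.4, -175.4]
force: [0.5, 0.5, -3.7]
grip_width: 0.0155
grasp_force: 35.0
```

>>> step_arm(
  moves=[
    {"dp": [0,0,0],"dr": [0,0,0.18],"fingers": 1},
    {"dp": [0,0,0],"dr": [0,0,0.18],"fingers": 1},
    {"dp": [0,0,0],"dr": [0,0,0.18],"fingers": 1},
    {"dp": [0,0,0],"dr": [0,0,0.18],"fingers": 1},
    {"dp": [0,0,0],"dr": [0,0,0.18],"fingers": 1},
  ],
)

```text
time_s: 12.22
tool_pos: [0.4971, 0.3311, 0.1647]
tool_rot: [-180.0, -0.0, 132.9]
force: [-1.4, -0.3, -3.0]
grip_width: 0.0161
grasp_force: 35.0
```

>>> step_arm(
  moves=[
    {"dp": [0,0,0],"dr": [0,0,0.18],"fingers": 1},
    {"dp": [0,0,0],"dr": [0,0,0.18],"fingers": 1},
    {"dp": [0,0,0],"dr": [0,0,0.18],"fingers": 1},
    {"dp": [0,0,0],"dr": [0,0,0.18],"fingers": 1},
    {"dp": [0,0,0],"dr": [0,0,0.18],"fingers": 1},
  ],
)

```text
time_s: 12.85
tool_pos: [0.4971, 0.3311, 0.1647]
tool_rot: [-179.9, -0.0, 81.4]
force: [-0.5, -0.0, -4.0]
grip_width: 0.0159
grasp_force: 35.0
```

```bash
python3 ins.py 5,80,0 5,60,.35
```

```text
tip in groove mm [-132.8  318.3   95.5] yaw,tilt,roll [ 0.069 -0.001  0.   ] F box [-0.5 -0.1 -4. ] grip 35.0 t 12.85
(5.0, 80.0, 0.0) dp [-331.9  115.3   15.3] dr [-0.001 -0.     0.069] pos [ 0.5612 -0.0144  0.1493] rpy [180.    0.   77.4]
(5.0, 60.0, 0.35) dp [-331.2  105.2   12.3] dr [-0.351 -0.012  0.068] pos [ 0.5513 -0.0121  0.1523] rpy [159.9   0.   77.4]
```

>>> step_arm(
  moves=[
    {"dp": [-55,17,0],"dr": [0,0,0],"fingers": 1},
    {"dp": [-55,18,0],"dr": [0,0,0],"fingers": 1},
    {"dp": [-55,17,0],"dr": [0,0,0],"fingers": 1},
    {"dp": [-55,18,0],"dr": [0,0,0],"fingers": 1},
    {"dp": [-55,17,0],"dr": [0,0,0],"fingers": 1},
  ],
)

```text
time_s: 13.48
tool_pos: [0.5438, 0.0449, 0.165]
tool_rot: [180.0, -0.1, 81.7]
force: [0.8, 0.8, -3.4]
grip_width: 0.0159
grasp_force: 35.0
```

>>> step_arm(
  moves=[
    {"dp": [-55,18,0],"dr": [0,0,0],"fingers": 1},
    {"dp": [0,0,0],"dr": [0,0,0.069],"fingers": 1},
    {"dp": [0,0,0],"dr": [-0.175,0,0],"fingers": 1},
    {"dp": [0,0,0],"dr": [-0.175,0,0],"fingers": 1},
    {"dp": [0,0,0],"dr": [0,0,0],"fingers": 1},
  ],
)

```text
time_s: 14.1
tool_pos: [0.5477, -0.0094, 0.161]
tool_rot: [160.4, -0.1, 77.9]
force: [0.1, 0.5, -3.8]
grip_width: 0.0156
grasp_force: 35.0
```

```bash
python3 - <<'E'
from h import *
s=save('scene','s4.png');t=save('top','t4.png')
b=cv2.resize(s[85:245,215:375],None,fx=3.7,fy=3.7,interpolation=cv2.INTER_CUBIC)
cv2.imwrite('pics/c4.png',b)
E
python3 ins.py 5,30,.35
```

```text
tip in groove mm [ 6.7  2.1 72.9] yaw,tilt,roll [0.007 0.348 0.004] F box [ 0.3  0.  -2.9] grip 35.0 t 14.2
(5.0, 30.0, 0.35) dp [ -2.4 -16.3  39.6] dr [-0.002 -0.004  0.005] pos [ 0.5513 -0.0121  0.1223] rpy [159.9   0.   77.4]
```

View pics/c4.png

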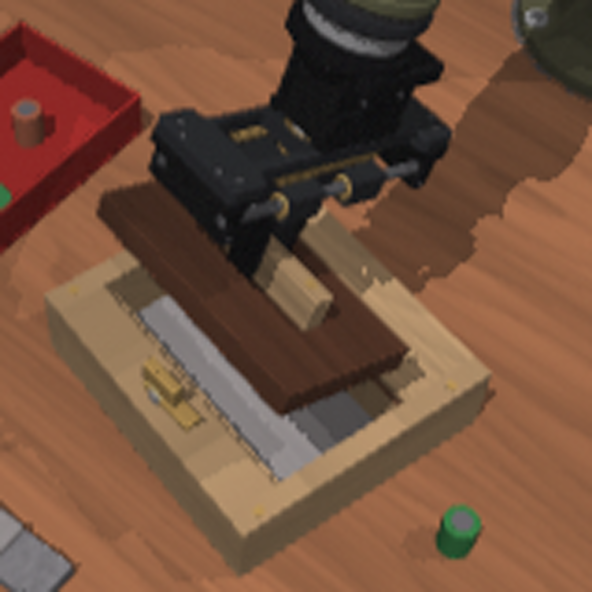

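Crop: the cover is tilted over the box, +x edge raised at (285,405), tongue at (400,375) above the deck edge and the wing clear at (170,390). Lowering.

>>> step_arm(
  moves=[
    {"dp": [-1,-8,20],"dr": [-0.002,-0.004,0.005],"fingers": 1},
    {"dp": [-1,-8,20],"dr": [0,0,0],"fingers": 1},
    {"dp": [0,0,0],"dr": [0,0,0],"fingers": 1},
    {"dp": [0,0,0],"dr": [0,0,0],"fingers": 1},
    {"dp": [0,0,0],"dr": [0,0,0],"fingers": 1},
  ],
)

```text
time_s: 14.82
tool_pos: [0.5534, -0.0124, 0.1227]
tool_rot: [159.7, 0.1, 77.4]
force: [-0.3, -0.7, -2.6]
grip_width: 0.0158
grasp_force: 35.0
```

```bash
python3 ins.py 4,12,.35  4,1,.35
```

```text
tip in groove mm [ 7.2  0.2 30.2] yaw,tilt,roll [-0.001  0.353 -0.002] F box [-0.2 -0.7 -2.6] grip 35.0 t 14.825
(4.0, 12.0, 0.35) dp [-0.2 -9.3 16.2] dr [0.003 0.001 0.   ] pos [ 0.5503 -0.0119  0.1043] rpy [159.9   0.   77.4]
(4.0, 1.0, 0.35) dp [ -0.2 -13.1  26.6] dr [0.003 0.001 0.   ] pos [ 0.5503 -0.0119  0.0933] rpy [159.9   0.   77.4]
```

>>> step_arm(
  moves=[
    {"dp": [0,-5,8],"dr": [0.002,0,0],"fingers": 1},
    {"dp": [0,-4,8],"dr": [0,0,0],"fingers": 1},
    {"dp": [0,0,0],"dr": [0,0,0],"fingers": 1},
    {"dp": [0,0,0],"dr": [0,0,0],"fingers": 1},
    {"dp": [0,0,0],"dr": [0,0,0],"fingers": 1},
  ],
)

```text
time_s: 15.45
tool_pos: [0.5495, -0.0117, 0.1035]
tool_rot: [159.9, 0.1, 77.4]
force: [0.8, -0.5, -4.2]
grip_width: 0.0157
grasp_force: 35.0
```

```bash
python3 ins.py 4,2,.35
```

```text
tip in groove mm [ 3.1 -0.  11.2] yaw,tilt,roll [-0.     0.35  -0.002] F box [ 0.9 -0.3 -4.2] grip 35.0 t 15.45
(4.0, 2.0, 0.35) dp [-0.  -2.3  9. ] dr [0.    0.002 0.001] pos [ 0.5503 -0.0119  0.0943] rpy [159.9   0.   77.4]
```

>>> step_arm(
  moves=[
    {"dp": [0,-1,3],"dr": [0,0,0],"fingers": 1},
    {"dp": [0,-1,3],"dr": [0,0,0],"fingers": 1},
    {"dp": [0,0,3],"dr": [0,0,0],"fingers": 1},
    {"dp": [0,0,0],"dr": [0,0,0],"fingers": 1},
    {"dp": [0,0,0],"dr": [0,0,0],"fingers": 1},
  ],
)

```text
time_s: 16.08
tool_pos: [0.5504, -0.0121, 0.094]
tool_rot: [160.0, 0.1, 77.4]
force: [-0.6, -0.9, -2.9]
grip_width: 0.0159
grasp_force: 35.0
```

```bash
python3 ins.py -4,1.5,.35 -7,1.5,.35
```

```text
tip in groove mm [ 4.1 -0.2  1.8] yaw,tilt,roll [-0.     0.35  -0.002] F box [-0.3 -1.  -2.9] grip 35.0 t 16.075
(-4.0, 1.5, 0.35) dp [ 0.1 -7.7 -2.5] dr [-0.     0.002  0.001] pos [ 0.5425 -0.0102  0.0938] rpy [159.9   0.   77.4]
(-7.0, 1.5, 0.35) dp [  0.1 -10.5  -3.6] dr [-0.     0.002  0.001] pos [ 0.5396 -0.0095  0.0938] rpy [159.9   0.   77.4]
```

>>> step_arm(
  moves=[
    {"dp": [0,-2,-0.5],"dr": [0,0,0],"fingers": 1},
    {"dp": [0,-2,-0.5],"dr": [0,0,0],"fingers": 1},
    {"dp": [0,-2,-0.5],"dr": [0,0,0],"fingers": 1},
    {"dp": [0,-2,-0.5],"dr": [0,0,0],"fingers": 1},
    {"dp": [0,0,0],"dr": [0,0,0],"fingers": 1},
  ],
)

```text
time_s: 16.7
tool_pos: [0.5422, -0.0101, 0.0931]
tool_rot: [160.0, 0.1, 77.4]
force: [0.2, -0.0, -3.8]
grip_width: 0.0154
grasp_force: 35.0
```

```bash
python3 ins.py -7,1,.35 -8.5,1,.28
```

```text
tip in groove mm [-4.4 -0.1  0.9] yaw,tilt,roll [ 0.     0.35  -0.002] F box [ 0.2  0.  -3.8] grip 35.0 t 16.7
(-7.0, 1.0, 0.35) dp [ 0.  -2.4 -1. ] dr [-0.     0.002  0.001] pos [ 0.5396 -0.0095  0.0933] rpy [159.9   0.   77.4]
(-8.5, 1.0, 0.28) dp [ 0.  -2.8  3.4] dr [0.07  0.002 0.001] pos [ 0.5407 -0.0098  0.089 ] rpy [164.    0.   77.4]
```

>>> step_arm(
  moves=[
    {"dp": [0,-1,1],"dr": [0.02,0,0],"fingers": 1},
    {"dp": [0,-1,1],"dr": [0.02,0,0],"fingers": 1},
    {"dp": [0,-1,1.4],"dr": [0.03,0,0],"fingers": 1},
    {"dp": [0,0,0],"dr": [0,0,0],"fingers": 1},
    {"dp": [0,0,0],"dr": [0,0,0],"fingers": 1},
  ],
)

```text
time_s: 17.32
tool_pos: [0.5406, -0.01, 0.0888]
tool_rot: [164.0, 0.1, 77.4]
force: [-0.2, -0.4, -3.7]
grip_width: 0.0162
grasp_force: 35.0
```

```bash
python3 ins.py -9.5,.5,.28 -10.5,.5,.28 -11.5,.5,.28
```

```text
tip in groove mm [-8.6 -0.3  0.9] yaw,tilt,roll [-0.     0.28  -0.003] F box [-0.1 -0.4 -3.7] grip 35.0 t 17.325
(-9.5, 0.5, 0.28) dp [ 0.2 -1.   0.1] dr [-0.     0.002  0.   ] pos [ 0.5398 -0.0096  0.0885] rpy [164.    0.   77.4]
(-10.5, 0.5, 0.28) dp [ 0.2 -2.  -0.2] dr [-0.     0.002  0.   ] pos [ 0.5388 -0.0093  0.0885] rpy [164.    0.   77.4]
(-11.5, 0.5, 0.28) dp [ 0.2 -2.9 -0.5] dr [-0.     0.002  0.   ] pos [ 0.5378 -0.0091  0.0885] rpy [164.    0.   77.4]
```

Feeling for the lip with the shoulder, in small steps of 1 mm.

>>> step_arm(
  moves=[
    {"dp": [0,-1,0],"dr": [0,0.002,0],"fingers": 1},
    {"dp": [0,0,0],"dr": [0,0,0],"fingers": 1},
    {"dp": [0,-1,-0.3],"dr": [0,0,0],"fingers": 1},
    {"dp": [0,0,0],"dr": [0,0,0],"fingers": 1},
    {"dp": [0,0,0],"dr": [0,0,0],"fingers": 1},
  ],
)

```text
time_s: 17.95
tool_pos: [0.5387, -0.0094, 0.0887]
tool_rot: [164.0, 0.0, 77.4]
force: [-0.2, 0.8, -3.1]
grip_width: 0.0158
grasp_force: 35.0
```

>>> step_arm(
  moves=[
    {"dp": [0,-0.7,-0.2],"dr": [0,0,0],"fingers": 1},
    {"dp": [0,0,0],"dr": [0,0,0],"fingers": 1},
    {"dp": [0,-0.7,-0.2],"dr": [0,0,0],"fingers": 1},
    {"dp": [0,0,0],"dr": [0,0,0],"fingers": 1},
    {"dp": [0,0,0],"dr": [0,0,0],"fingers": 1},
  ],
)

```text
time_s: 18.58
tool_pos: [0.5372, -0.0091, 0.0887]
tool_rot: [164.0, 0.0, 77.4]
force: [-0.5, 0.0, -3.3]
grip_width: 0.0156
grasp_force: 35.0
```

```bash
python3 ins.py
```

```text
tip in groove mm [-12.1  -0.1   0.7] yaw,tilt,roll [0.   0.28 0.  ] F box [-0.5 -0.1 -3.3] grip 35.0 t 18.575
```

>>> step_arm(
  moves=[
    {"dp": [0,-0.7,-0.2],"dr": [0,0,0],"fingers": 1},
    {"dp": [0,0,0],"dr": [0,0,0],"fingers": 1},
    {"dp": [0,-0.7,-0.2],"dr": [0,0,0],"fingers": 1},
    {"dp": [0,0,0],"dr": [0,0,0],"fingers": 1},
    {"dp": [0,0,0],"dr": [0,0,0],"fingers": 1},
  ],
)

```text
time_s: 19.2
tool_pos: [0.5368, -0.009, 0.0893]
tool_rot: [163.9, -0.0, 77.4]
force: [5.6, -1.1, -4.3]
grip_width: 0.0158
grasp_force: 35.0
```

```bash
python3 ins.py
```

```text
tip in groove mm [-12.4  -0.1   1.2] yaw,tilt,roll [0.    0.282 0.   ] F box [ 5.7  0.2 -4.3] grip 35.0 t 19.2
```

```bash
sed -i 's/^BX,BY,BYAW=.*/BX,BY,BYAW=.53034,-.00775,-12.6/' ins.py; python3 ins.py -10.5,.7,.22 -11,.5,.16
```

```text
tip in groove mm [-10.8  -0.1   1.2] yaw,tilt,roll [0.    0.282 0.   ] F box [ 5.7  0.2 -4.3] grip 35.0 t 19.2
(-10.5, 0.7, 0.22) dp [0.1 1.1 4.9] dr [ 0.062 -0.     0.   ] pos [ 0.5392 -0.0094  0.0849] rpy [167.4   0.   77.4]
(-11.0, 0.5, 0.16) dp [0.1 1.2 9.3] dr [ 0.122 -0.     0.   ] pos [ 0.5405 -0.0097  0.0807] rpy [170.8  -0.   77.4]
```

>>> step_arm(
  moves=[
    {"dp": [0,1,0.4],"dr": [0,0,0],"fingers": 1},
    {"dp": [0,0.3,1.5],"dr": [0.02,0,0],"fingers": 1},
    {"dp": [0,0.3,1.5],"dr": [0.02,0,0],"fingers": 1},
    {"dp": [0,0.2,1.5],"dr": [0.02,0,0],"fingers": 1},
    {"dp": [0,0,0],"dr": [0,0,0],"fingers": 1},
  ],
)

```text
time_s: 19.82
tool_pos: [0.5388, -0.0094, 0.084]
tool_rot: [167.5, 0.0, 77.4]
force: [2.5, -0.3, -0.4]
grip_width: 0.0159
grasp_force: 35.0
```

```bash
python3 ins.py -11,.5,.16 -11,.5,.19
```

```text
tip in groove mm [-11.   -0.1  -0. ] yaw,tilt,roll [ 0.     0.219 -0.001] F box [ 2.5  0.3 -0.4] grip 35.0 t 19.825
(-11.0, 0.5, 0.16) dp [0.1 1.  3.6] dr [0.059 0.001 0.   ] pos [ 0.5405 -0.0097  0.0807] rpy [170.8  -0.   77.4]
(-11.0, 0.5, 0.19) dp [0.1 0.6 1.5] dr [0.029 0.001 0.   ] pos [ 0.5397 -0.0095  0.0827] rpy [169.1   0.   77.4]
```

>>> step_arm(
  moves=[
    {"dp": [0,0.3,0.6],"dr": [0.02,0,0],"fingers": 1},
    {"dp": [0,0.3,1.2],"dr": [0.02,0,0],"fingers": 1},
    {"dp": [0,0.3,1.4],"dr": [0.019,0,0],"fingers": 1},
    {"dp": [0,0,0],"dr": [0,0,0],"fingers": 1},
    {"dp": [0,0,0],"dr": [0,0,0],"fingers": 1},
  ],
)

```text
time_s: 20.45
tool_pos: [0.5397, -0.0099, 0.0811]
tool_rot: [170.9, 0.0, 77.4]
force: [0.6, -0.1, -3.8]
grip_width: 0.0155
grasp_force: 35.0
```

```bash
python3 ins.py -11.3,.5,.13 -11.5,.5,.1 -12,.5,.06 -12.5,.2,0
```

```text
tip in groove mm [-11.7  -0.4   0.9] yaw,tilt,roll [ 0.     0.16  -0.001] F box [ 0.6  0.  -3.8] grip 35.0 t 20.45
(-11.3, 0.5, 0.13) dp [0.3 0.9 2.5] dr [0.03  0.001 0.   ] pos [ 0.541  -0.0098  0.0787] rpy [172.6   0.   77.4]
(-11.5, 0.5, 0.1) dp [0.3 1.1 4.6] dr [0.06  0.001 0.   ] pos [ 0.5416 -0.0099  0.0767] rpy [174.3   0.   77.4]
(-12.0, 0.5, 0.06) dp [0.3 1.1 7.4] dr [0.1   0.001 0.   ] pos [ 0.542 -0.01   0.074] rpy [176.6   0.   77.4]
(-12.5, 0.2, 0.0) dp [ 0.3  1.  11.9] dr [0.16  0.001 0.   ] pos [ 0.5426 -0.0102  0.0695] rpy [180.    0.   77.4]
```

>>> step_arm(
  moves=[
    {"dp": [0,0.3,1.5],"dr": [0.02,0,0],"fingers": 1},
    {"dp": [0,0.3,1.5],"dr": [0.02,0,0],"fingers": 1},
    {"dp": [0,0.3,1.5],"dr": [0.02,0,0],"fingers": 1},
    {"dp": [0,0,0],"dr": [0,0,0],"fingers": 1},
    {"dp": [0,0,0],"dr": [0,0,0],"fingers": 1},
  ],
)

```text
time_s: 21.08
tool_pos: [0.5416, -0.0102, 0.077]
tool_rot: [174.3, 0.0, 77.4]
force: [-1.4, 0.2, -3.1]
grip_width: 0.0157
grasp_force: 35.0
```

```bash
python3 ins.py -12,.5,.06 -12.5,.2,0
```

```text
tip in groove mm [-11.4  -0.3   0.7] yaw,tilt,roll [ 0.   0.1 -0. ] F box [-1.5 -0.1 -3.1] grip 35.0 t 21.075
(-12.0, 0.5, 0.06) dp [0.2 0.  3. ] dr [0.04 0.   0.  ] pos [ 0.542 -0.01   0.074] rpy [176.6   0.   77.4]
(-12.5, 0.2, 0.0) dp [0.2 0.3 7.5] dr [0.1 0.  0. ] pos [ 0.5426 -0.0102  0.0695] rpy [180.    0.   77.4]
```

>>> step_arm(
  moves=[
    {"dp": [0,-0.2,1.5],"dr": [0.02,0,0],"fingers": 1},
    {"dp": [0,0,1.5],"dr": [0.02,0,0],"fingers": 1},
    {"dp": [0,0,1.4],"dr": [0.02,0,0],"fingers": 1},
    {"dp": [0,0,0],"dr": [0,0,0],"fingers": 1},
    {"dp": [0,0,0],"dr": [0,0,0],"fingers": 1},
  ],
)

```text
time_s: 21.7
tool_pos: [0.5418, -0.0103, 0.0726]
tool_rot: [177.7, 0.0, 77.4]
force: [0.1, 0.4, -3.8]
grip_width: 0.0158
grasp_force: 35.0
```

```bash
python3 ins.py -12.5,.2,0
```

```text
tip in groove mm [-12.5  -0.3   0.5] yaw,tilt,roll [ 0.    0.04 -0.  ] F box [ 0.1  0.4 -3.8] grip 35.0 t 21.7
(-12.5, 0.2, 0.0) dp [0.2 0.6 3.1] dr [0.04 0.   0.  ] pos [ 0.5426 -0.0102  0.0695] rpy [180.    0.   77.4]
```

>>> step_arm(
  moves=[
    {"dp": [0,0.2,1],"dr": [0.013,0,0],"fingers": 1},
    {"dp": [0,0.2,1],"dr": [0.013,0,0],"fingers": 1},
    {"dp": [0,0.2,1.1],"dr": [0.014,0,0],"fingers": 1},
    {"dp": [0,0,0],"dr": [0,0,0],"fingers": 1},
    {"dp": [0,0,0],"dr": [0,0,0],"fingers": 1},
  ],
)

```text
time_s: 22.32
tool_pos: [0.5425, -0.0104, 0.0696]
tool_rot: [180.0, 0.0, 77.4]
force: [0.5, -0.1, -2.5]
grip_width: 0.0157
grasp_force: 35.0
```

```bash
python3 ins.py -12.5,-.2,0
```

```text
tip in groove mm [-12.5  -0.2   0.2] yaw,tilt,roll [ 0.     0.001 -0.   ] F box [ 0.5 -0.  -2.5] grip 35.0 t 22.325
(-12.5, -0.2, 0.0) dp [0.2 0.  0.5] dr [0.001 0.    0.   ] pos [ 0.5426 -0.0102  0.0691] rpy [180.    0.   77.4]
```

>>> step_arm(
  moves=[
    {"dp": [0,0,0.4],"dr": [0,0,0],"fingers": 1},
    {"dp": [0,0,0.3],"dr": [0,0,0],"fingers": 1},
    {"dp": [0,0,0],"dr": [0,0,0],"fingers": 1},
    {"dp": [0,0,0],"dr": [0,0,0],"fingers": 1},
    {"dp": [0,0,0],"dr": [0,0,0],"fingers": 1},
  ],
)

```text
time_s: 22.95
tool_pos: [0.5426, -0.0103, 0.0693]
tool_rot: [180.0, -0.0, 77.4]
force: [-2.0, -0.4, 3.5]
grip_width: 0.0156
grasp_force: 35.0
```

```bash
python3 ins.py
```

```text
tip in groove mm [-12.5  -0.2  -0. ] yaw,tilt,roll [0.    0.001 0.   ] F box [-1.9 -0.8  3.5] grip 35.0 t 22.95
```

>>> step_arm(
  moves=[
    {"dp": [0,0,0],"dr": [0,0,0],"fingers": 0.5},
    {"dp": [0,0,0],"dr": [0,0,0],"fingers": 0.5},
    {"dp": [0,0,0],"dr": [0,0,0],"fingers": 0.5},
    {"dp": [0,0,-20],"dr": [0,0,0],"fingers": 0.5},
    {"dp": [0,0,-55],"dr": [0,0,0],"fingers": 0.5},
  ],
)

```text
time_s: 23.58
tool_pos: [0.5403, -0.0101, 0.1423]
tool_rot: [-179.7, 0.2, 77.4]
force: [1.7, 0.5, 0.4]
grip_width: 0.0428
grasp_force: 0.0
```

```bash
python3 - <<'E'
from h import *
s=save('scene','s5.png')
cv2.imwrite('pics/c5.png',cv2.resize(s[120:245,215:360],None,fx=4.5,fy=4.5,interpolation=cv2.INTER_CUBIC))
from ins import *
p=np.array([BX,BY,0])+Ro.from_euler('z',BYAW,degrees=True).apply([.09,0,.077]);print(p)
import go; go.go(p,[180,0,77.4])
E
```

```text
[ 0.61817251 -0.02738289  0.077     ]
dp [-0.7 73.5 74.9] dr [ 0.008 -0.003 -0.001] | 105.0 0.5 t 23.625
```

View pics/c5.png

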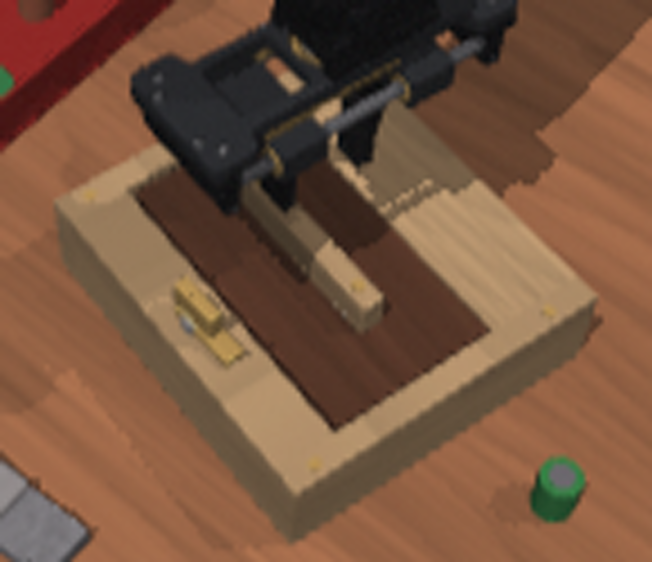

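Crop: the cover lies flush in the well, its plain edge running (135,190)-(335,425), and the cleat is free. The wing is parked at (205,320). Going to the wing.

>>> step_arm(
  moves=[
    {"dp": [0,37,0],"dr": [0.004,-0.003,0],"fingers": 0.5},
    {"dp": [-1,37,0],"dr": [0,0,0],"fingers": 0.5},
    {"dp": [0,0,30],"dr": [0,0,0],"fingers": 0.5},
    {"dp": [0,0,0],"dr": [0,0,0],"fingers": 0.5},
    {"dp": [0,0,0],"dr": [0,0,0],"fingers": 0.5},
  ],
  squeeze=30,
)

```text
time_s: 24.25
tool_pos: [0.6145, -0.0274, 0.1145]
tool_rot: [-179.8, 0.2, 77.4]
force: [-0.4, 0.1, -0.5]
grip_width: 0.0437
grasp_force: 0.0
```

```bash
python3 go.py .6182 -.0274 .077 180 0 77.4
```

```text
dp [ 0.9  3.7 37.4] dr [-0.003  0.003  0.   ] | 38.0 0.2 t 24.25
```

>>> step_arm(
  moves=[
    {"dp": [1,3.5,12],"dr": [0,0.003,0],"fingers": 0.5},
    {"dp": [0,0,15],"dr": [0,0,0],"fingers": 0.5},
    {"dp": [0,0,10],"dr": [0,0,0],"fingers": 0.5},
    {"dp": [0,0,0],"dr": [0,0,0],"fingers": 1},
    {"dp": [0,0,0],"dr": [0,0,0],"fingers": 1},
  ],
)

```text
time_s: 24.88
tool_pos: [0.6181, -0.0273, 0.077]
tool_rot: [-179.8, 0.0, 77.4]
force: [1.2, -0.3, 0.5]
grip_width: 0.031
grasp_force: 0.0
```

>>> step_arm(
  moves=[
    {"dp": [0,0,0],"dr": [0,0,0],"fingers": 1},
    {"dp": [0,0,0],"dr": [0,0,0],"fingers": 1},
    {"dp": [0,0,0],"dr": [0,0,0],"fingers": 1},
    {"dp": [0,0,0],"dr": [0,0,0],"fingers": 1},
    {"dp": [0,0,0],"dr": [0,0,0],"fingers": 1},
  ],
)

```text
time_s: 25.5
tool_pos: [0.6196, -0.0276, 0.0774]
tool_rot: [180.0, 0.0, 77.4]
force: [6.7, -1.1, -3.3]
grip_width: 0.0097
grasp_force: 29.9
```

>>> step_arm(
  moves=[
    {"dp": [0,1.5,0],"dr": [0,0,0],"fingers": 1},
    {"dp": [0,0,0],"dr": [0,0,-0.16],"fingers": 1},
    {"dp": [0,0,0],"dr": [0,0,-0.16],"fingers": 1},
    {"dp": [0,0,0],"dr": [0,0,-0.16],"fingers": 1},
    {"dp": [0,0,0],"dr": [0,0,0],"fingers": 1},
  ],
)

```text
time_s: 26.12
tool_pos: [0.6194, -0.0277, 0.0774]
tool_rot: [-179.8, -0.1, 104.8]
force: [0.7, -0.1, 2.3]
grip_width: 0.0093
grasp_force: 29.9
```

>>> step_arm(
  moves=[
    {"dp": [0,0,0],"dr": [0,0,-0.16],"fingers": 1},
    {"dp": [0,0,0],"dr": [0,0,-0.16],"fingers": 1},
    {"dp": [0,0,0],"dr": [0,0,-0.16],"fingers": 1},
    {"dp": [0,0,0],"dr": [0,0,-0.16],"fingers": 1},
    {"dp": [0,0,0],"dr": [0,0,-0.16],"fingers": 1},
  ],
)

```text
time_s: 26.75
tool_pos: [0.6192, -0.0279, 0.0774]
tool_rot: [-179.9, -0.2, 150.8]
force: [-0.3, -1.0, 3.6]
grip_width: 0.0095
grasp_force: 29.9
```

>>> step_arm(
  moves=[
    {"dp": [0,0,0],"dr": [0,0,-0.14],"fingers": 1},
    {"dp": [0,0,0],"dr": [0,0,-0.14],"fingers": 1},
    {"dp": [0,0,0],"dr": [0,0,0],"fingers": 1},
    {"dp": [0,0,0],"dr": [0,0,0],"fingers": 1},
    {"dp": [0,0,0],"dr": [0,0,0],"fingers": 1},
  ],
)

```text
time_s: 27.38
tool_pos: [0.6191, -0.028, 0.0774]
tool_rot: [-180.0, -0.2, 166.5]
force: [-1.1, -1.8, 5.3]
grip_width: 0.0098
grasp_force: 29.9
```

>>> step_arm(
  moves=[
    {"dp": [0,0,0],"dr": [0,0,0],"fingers": 0.4},
    {"dp": [0,0,0],"dr": [0,0,0],"fingers": 0.4},
    {"dp": [0,0,0],"dr": [0,0,0],"fingers": 0.4},
    {"dp": [0,0,-30],"dr": [0,0,0],"fingers": 0.4},
    {"dp": [0,0,-50],"dr": [0,0,0],"fingers": 0.4},
  ],
)

```text
time_s: 28.0
tool_pos: [0.6179, -0.0273, 0.1554]
tool_rot: [-179.9, -0.5, 166.8]
force: [0.6, -0.4, 0.1]
grip_width: 0.0487
grasp_force: 0.0
```

>>> step_arm(
  moves=[
    {"dp": [0,0,-50],"dr": [0,0,0],"fingers": 0.4},
    {"dp": [0,0,-50],"dr": [0,0,0],"fingers": 0.4},
    {"dp": [0,0,0],"dr": [0,0,0],"fingers": 0.4},
    {"dp": [0,0,0],"dr": [0,0,0],"fingers": 0.4},
    {"dp": [0,0,0],"dr": [0,0,0],"fingers": 0.4},
  ],
)

```text
time_s: 28.62
tool_pos: [0.619, -0.0274, 0.2548]
tool_rot: [-179.9, -0.4, 166.8]
force: [0.2, -0.2, -0.6]
grip_width: 0.0526
grasp_force: 0.0
```

```bash
python3 - <<'E'
from h import *
s=save('scene','s6.png')
cv2.imwrite('pics/c6.png',cv2.resize(s[90:245,170:360],None,fx=3.8,fy=3.8,interpolation=cv2.INTER_CUBIC))
E
```

```text
(no output)
```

View pics/c6.png

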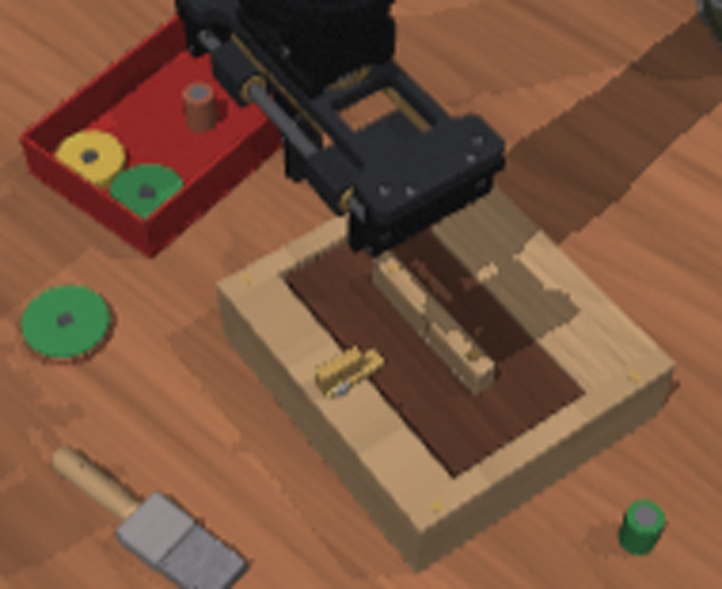

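The wing lies square across the cover's edge at (350,370), the cover is flush, the drum stands in the tray at (200,107), and the arm is clear. Handing in.

```bash
python3 -c "
from cell import env
print(env.sign_off())"
```

```text
the job is handed in; nothing more can be done
None
```

The job is handed in at about 29 s: the drum stands in the red tray, the cover is seated flush with its tongue in the groove, and the wing button is turned square across onto it; the hand-in returned no verdict.

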